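# Set a slide stainer's feed gate by the drag on a gauge blade

## Robot

A 6-joint arm with a two-finger parallel gripper is mounted at the origin on the work surface. World frame = base frame: x ahead of the robot, y to its left, z up, the work surface at z = 0. Lengths are in m, angles in rad, forces in N, time in s.
With the tool pointing down it reaches from about 0.35 to 0.95 m from the base axis. Payload 17.4 kg.
Tool frame: the origin (TCP) lies midway between the tips of the shut fingers; the grasp point (between the pads) lies 19 mm behind it (grip_point_offset is the distance from the TCP to the grasp point, in m); z points along the fingers, y is the line along which they close (so a half turn about z gives the same grasp; the last joint's range is limited). The gripper opens to 93 mm and grips with 3 to 60 N. Pads are 15 mm wide; open, the fingers measure 128 mm over their backs; the gripper's body (75 mm by 188 mm) begins 65 mm behind the grasp point.
Start: joints at [1.296, 0.116, 1.442, -0, 1.584, -0.038], TCP at [0.158, 0.656, 0.219] pointing down, gripper open.
Joint ranges: [-2.83, 2.83], [-0.83, 2.19], [0.07, 2.5], [-1.14, 4.28], [0.01, 3], [-2.97, 2.97]. Speed limits (rad/s): [1.89, 1.89, 2.22, 3.14, 3.14, 3.14].

## Interface

Orientations are given as [roll, pitch, yaw] about the fixed x, y, z axes, in that order (R = Rz(yaw) Ry(pitch) Rx(roll)).
In Python, from rig import * gives the robot as it stands.
- The arm moves only by the shell command python3 -m creep 'ROWS' [OPENING]. ROWS is text: rows parted by semicolons, each of 6 numbers parted by spaces: the shift along the world's x, y, z in cm, then the turn, a rotation vector about the world's x, y, z in degrees. In form: tx ty tz wx wy wz; .... A call has 1 to 12 rows; each row is the pose to reach, as a shift and turn from the pose commanded when the call began; what a row does not reach only later rows make up. A row lasts 1/8 s, in which the tool goes at most 62.5 mm and 10.7 degrees, less where a joint would pass 70% of its speed; a pose out of reach is approached as far as the arm can. A call with a gripper value outside its range is refused whole. OPENING is the opening, from 0 (shut) to 1 (fully open), set as the call begins (- or left out, the last holds). The fingers move at their own pace and stop on an object; the grip force is fixed at half the most. Time passes only in rows, so rows that repeat a pose let the fingers close. It gives the time, the measured TCP pose, the force, the opening and the grip force at its end, in the units of the state.
- observe(): the state, without advancing time (a new reading comes with each control period).
- capture(name): name is "side" or "top" or "wrist"; returns the picture (400x640x3 uint8, red, green, blue); there is no depth.
- camera_params(name): a dict with "mtx" (3x3 intrinsics, pixels), "eye" and "orientation" of the camera in the world; the wrist camera has in their place "hand_eye" (4x4, takes a point from camera to tool coordinates, whose origin is the TCP and whose axes are the flange's). Camera axes: x right, y up, looking along -z (the intrinsics and any distortion apply to the point x, -y, -z); pixel columns grow to the right and rows downward; lengths in m; the calibration is good to about 2 mm. A picture is of the moment at which its call begins: read the wrist's pose just before it. camera_params takes no time and is no camera call.
- close_job(): hands the job in; it is judged then, once.
The state is a dict: "t": time; "joint_pos": joint angles; "joint_velocities": joint speeds; "effort": joint torques, N m; "eef_pos": TCP position; "ee_rot": TCP orientation; "ft_force": force on the tool from outside, world axes, zero at the start; "moment": the same for the moment, N m; "width": opening from 0.0 (shut) to 1.0 (fully open); "finger_force": force on a finger pad.
Only numpy, scipy, OpenCV 4.12 (cv2) and the standard library are available. Lean on these libraries where they do the work, as an engineer would, in place of code of your own. Each camera call takes 0.05 s, during which the arm holds its last target. There are 200 camera calls.

## Task

Set the clearance of the stainer's feed gate with the thin gauge blade (green handle): lay it on the bed, slide it under the gate's shoe and let go of it, then swing the black-knobbed lever to close the gate until the blade drags with a pull of about 5 N (clearly felt, neither loose nor jammed). Judge it by drawing the blade 10 mm or so out and sliding it back in, and correct the lever as needed. Leave the blade nipped at that drag, pushed fully home against the end stop, and leave the other things on the bench where they are.

Things in the scene. Friction and masses are not known exactly. Their poses are not given: they have to be found in the camera images.
- gate: Feed gate of a slide stainer, fixed: white base, bed plate, blue bridge (two columns, beam on top, x = -15 to 15, top z = 118 mm), housing behind (x = 41 to 116, 55 mm high). Origin: on the bench under the middle of the bridge; +x: the way the blade goes in, from the open front to the end stop; z up. The opening under the bridge is 46 mm wide (y = -23 to 23 mm).
- bed: The gate's aluminium bed plate; origin and axes as the gate's. Its top is at z = 25 mm, from x = -145 to 30 mm, 84 mm wide. Friction between bed, blade and shoe is about 0.6, varying by 15 %. Drag acts on both faces of the blade: drag = friction x (2 x nip + the blade's weight, about 1 N).
- gate_home (a point): Foot of the dark end stop's face, mid-width on the bed's top: 30 mm beyond the gate's origin along its +x, 25 mm up. The tip of the blade touches here when it is fully home.
- gate_throat (a point): Point on the bed's top right under the middle of the black shoe (24 mm along x, 32 mm across), which hangs in the bridge's opening. The lever lowers the shoe by 10 mm per rad. The shoe is sprung: once it touches the blade its nip grows by 3 N per mm (0.3 N per 0.01 rad of lever). It slides on the strip's top face and lifts if pushed up.
- blade: Thin gauge blade, 100 g: steel strip 115 x 30 x 4 mm, the last 10 mm at the tip 22 mm wide, with an upright green handle block (26 mm along, 16 mm across, 42 mm high above the strip). Origin: underside of the strip below the handle's middle; +x along the strip to its tip 105 mm away (strip ends 20 mm behind the origin), z up. Starts flat on the black mat (top 3 mm above the bench) at the right.
- blade_tip (a point): Middle of the end of the thin blade's tip, half-way up its thickness (4 mm strip; 1.2 to 2 mm above the bed when flat). Fully home it is at x = 30 mm in the gate's frame, the blade's origin then at x = -75 mm.
- thick_blade: The other gauge blade, same shape but 7 mm thick and with a red handle; beside the thin one on the mat, about 95 mm apart, either one in either place. Not to be used. Origin as for the thin blade.
- lever_grip (a point): Middle of the lever's upright black knob (20 mm diameter, z = 129 to 165 mm, this point at 149 mm above the bench), 80 mm from the lever's upright axis, which stands over the gate's origin. The arm (12 mm wide, 8 mm thick) lies under the knob at z = 122 to 130 mm.
- lever (a joint): Lever angle, rad: 0 = gate open, lever along the gate's +y; grows clockwise from above, towards the gate's +x, to 1.7, closing the gate. Stays where left; takes about 4 N at the knob and does not stiffen noticeably. At 0 the shoe is 12 mm above the bed, give or take 4.5 mm (a trim that differs each time, unseen): it meets the blade somewhere between 0.35 and 1.25 rad.
- reagent_a: Amber bottle with blue cap, 60 mm diameter, 125 mm high, bystander; origin: middle of the underside.
- reagent_b: Second amber bottle like the first, bystander.
- dishes: Stack of four culture dishes, 90 mm diameter, 60 mm high, bystander; origin: middle of the underside.
- beaker: Empty glass beaker, 80 mm diameter, 100 mm high, bystander; origin: middle of the underside.
- slide_box: Closed blue slide box, 100 x 180 x 35 mm, bystander; origin: middle of the underside.
There are look-alikes about, which are no part of the job. What is shaped like the blade but blue or purple is not meant.

How it is judged:
By the outcome, as a careful person would: the job done as asked, in the order asked, and still so for the second after the job is handed in, with the robot touching nothing.
It also fails if it takes over 72 s, if anything falls off the work surface, if the arm or the gripper's body presses on something with over 40 N, if the wrist force passes 120 N, or if a joint passes its speed limit or range.

## Working session

There is one attempt and no reset: what is moved stays moved. The work goes in short steps, Python scripts to look and compute and a shell command to move; the robot and the scene stay as the last step left them, time stands still between calls to the robot, and variables do not carry over. Pictures are saved under pics/ and viewed, at most 10 in all, crops included, and the job is handed in when it is done.

```bash
ls; mkdir -p pics; python3 - <<'E'
from rig import *
import cv2
for n in("top","side"):
    p=camera_params(n);print(n,p)
    cv2.imwrite(f"pics/{n}0.png",capture(n)[:,:,::-1])
print(camera_params("wrist"));print(observe())
E
```

```text
pics
top {'mtx': array([[361.72081029,   0.        , 318.60816993],
       [  0.        , 361.72081029, 198.14019581],
       [  0.        ,   0.        ,   1.        ]]), 'eye': array([ 0.36877216, -0.08727194,  1.3667089 ]), 'orientation': array([ 0.12454919, -0.00315466, -1.55155916])}
side {'mtx': array([[470.62735151,   0.        , 322.34332352],
       [  0.        , 470.62735151, 199.12254223],
       [  0.        ,   0.        ,   1.        ]]), 'eye': array([-0.18633793, -0.85665151,  1.26716437]), 'orientation': array([ 0.75338293, -0.00574341, -0.74767225])}
{'mtx': array([[341.69801498,   0.        , 321.33446095],
       [  0.        , 341.69801498, 194.5994446 ],
       [  0.        ,   0.        ,   1.        ]]), 'hand_eye': array([[-1.24879050e-03,  9.55918482e-01,  2.93629522e-01,
         8.19520620e-02],
       [ 9.99999132e-01,  1.07023064e-03,  7.68778847e-04,
        -3.31813457e-04],
       [ 4.20638596e-04,  2.93630227e-01, -9.55918989e-01,
        -1.65622185e-01],
       [ 0.00000000e+00,  0.00000000e+00,  0.00000000e+00,
         1.00000000e+00]])}
{'t': 0.1, 'joint_pos': array([ 1.29617790e+00,  1.16426623e-01,  1.44218026e+00, -2.85473472e-06,
        1.58400260e+00, -3.78254052e-02]), 'joint_velocities': array([ 0.00077356, -0.00117434, -0.00094196, -0.00089646, -0.00016791,
        0.00092536]), 'effort': array([ 3.15983780e-04, -7.22896957e+01, -6.23862147e+01,  7.79665145e-02,
        2.29916425e-02, -5.53812595e-05]), 'eef_pos': array([0.15832343, 0.65598566, 0.21799799]), 'ee_rot': array([-3.14057643e+00, -3.56006680e-05,  2.90479957e+00]), 'ft_force': array([ 0.32760083, -0.20947253, -0.26878735]), 'moment': array([0.018441  , 0.04172012, 0.00999989]), 'finger_force': 0.0, 'width': 1.0006010385887616}
```

View pics/top0.png

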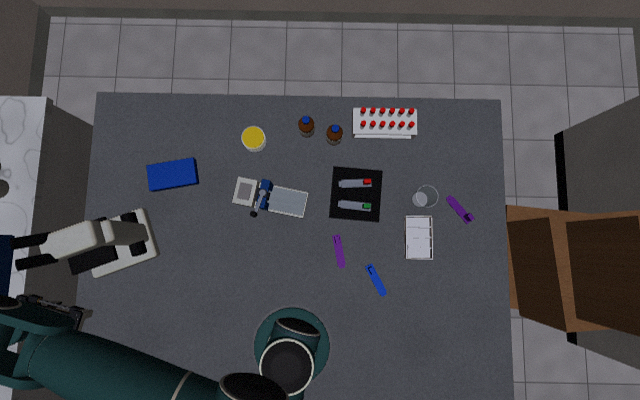

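View pics/side0.png

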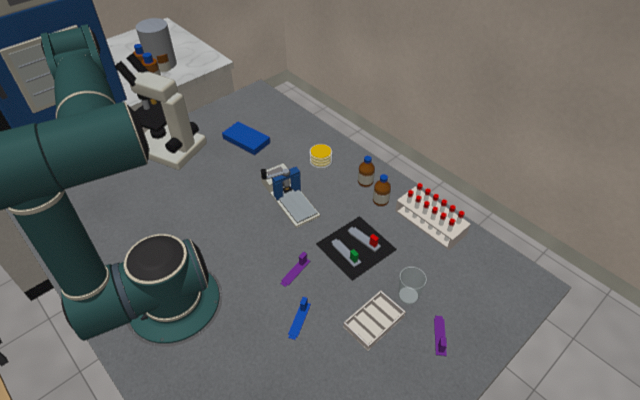

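The top view shows the gate at about (265,195) with its front facing right (world -y) and the lever knob at (254,212). The mat has the red blade at (355,183) and the green one at (355,205).

Possible mix-ups (top pixels):
- Green handle (368,206): the thin blade, and my choice.
- Red handle (367,181): the thick blade.
- Purple (338,250) and (460,208): look-alikes.
- Blue (376,280): look-alike.

```bash
cat > h.py <<'E'
from rig import *
import numpy as np, cv2
from scipy.spatial.transform import Rotation as R
def cam(n, st=None):
    p=camera_params(n)
    if n!="wrist": return p["mtx"],np.array(p["eye"]),R.from_euler("xyz",p["orientation"]).as_matrix()
    H=p["hand_eye"]; T=R.from_euler("xyz",st["ee_rot"]).as_matrix()
    return p["mtx"],st["eef_pos"]+T@H[:3,3],T@H[:3,:3]
def rays(c,uv):
    K,e,M=c; uv=np.atleast_2d(uv).astype(float)
    d=np.c_[(uv[:,0]-K[0,2])/K[0,0],-(uv[:,1]-K[1,2])/K[1,1],-np.ones(len(uv))]
    return e,d@M.T
def onz(c,uv,z):
    e,d=rays(c,uv); return e+d*((z-e[2])/d[:,2])[:,None]
def tri(c1,u1,c2,u2):
    A=np.zeros((3,3));b=np.zeros(3)
    for c,u in((c1,u1),(c2,u2)):
        e,d=rays(c,u);d=d[0]/np.linalg.norm(d[0]);P=np.eye(3)-np.outer(d,d);A+=P;b+=P@e
    return np.linalg.solve(A,b)
def proj(c,X):
    K,e,M=c; q=(np.atleast_2d(X)-e)@M
    return np.c_[K[0,2]+K[0,0]*q[:,0]/-q[:,2],K[1,2]-K[1,1]*q[:,1]/-q[:,2]]
def hsv(im): return cv2.cvtColor(im,cv2.COLOR_RGB2HSV)
def blobs(m,amin=8):
    n,_,s,c=cv2.connectedComponentsWithStats(m); return [(c[i],s[i]) for i in range(1,n) if s[i,4]>=amin]
E
python3 - <<'E'
from h import *
im=cv2.imread("pics/top0.png")[:,:,::-1].copy(); c=cam("top"); h=hsv(im)
g=cv2.inRange(h,(45,100,50),(75,255,255))
for b,s in blobs(g): print("green",b,s,onz(c,b,.049)[0])
r=cv2.inRange(h,(0,150,80),(8,255,255))
for b,s in blobs(r): print("red",b,s,onz(c,b,.05)[0])
cv2.imwrite("pics/crop1.png",cv2.resize(im[150:230,220:390,::-1],None,fx=4.6,fy=4.6,interpolation=cv2.INTER_CUBIC))
s=cv2.imread("pics/side0.png")[:,:,::-1].copy();hs=hsv(s);cs=cam("side")
for b,st in blobs(cv2.inRange(hs,(45,100,50),(75,255,255))): print("green side",b,st, onz(cs,b,.049)[0])
E
```

```text
green [366.8 205.1] [364 203   7   5  30] [ 0.51156679 -0.26529425  0.049     ]
red [363. 109.] [361 107   5   5  21] [ 0.87710576 -0.24978459  0.05      ]
red [372.78947368 109.52631579] [371 107   5   6  19] [ 0.87579128 -0.28686807  0.05      ]
red [382.25 109.55] [380 107   5   6  20] [ 0.87643066 -0.32270349  0.05      ]
red [392.05263158 109.68421053] [390 108   5   5  19] [ 0.87666133 -0.35983802  0.05      ]
red [401.61904762 110.        ] [399 108   6   5  21] [ 0.8761586 -0.3960739  0.05     ]
red [411.375 110.   ] [409 108   5   5  16] [ 0.87691424 -0.43304179  0.05      ]
red [363.   122.85] [361 121   5   5  20] [ 0.82282705 -0.25000099  0.05      ]
red [372.78947368 123.        ] [371 121   5   5  19] [ 0.82299182 -0.28690095  0.05      ]
red [382.27777778 123.11111111] [380 121   5   5  18] [ 0.8232852  -0.32266852  0.05      ]
red [391.94736842 123.21052632] [390 121   5   5  19] [ 0.82363812 -0.35912319  0.05      ]
red [401.9047619  123.42857143] [400 121   5   6  21] [ 0.82355038 -0.39666262  0.05      ]
red [411.5  123.75] [409 122   6   5  20] [ 0.82303166 -0.43283209  0.05      ]
red [367.16 180.48] [364 179   7   4  25] [ 0.60290118 -0.26624376  0.05      ]
green side [353.81818182 255.14772727] [350 249   9  14  88] [ 0.50294568 -0.27143506  0.049     ]
```

View pics/crop1.png

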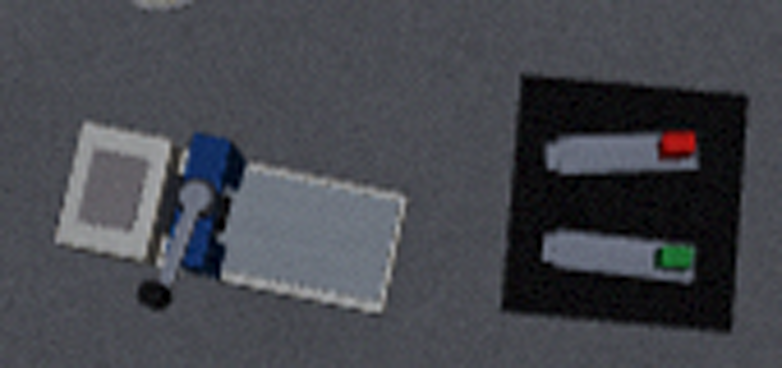

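The crop confirms the choice: green handle at the rear of a strip (crop 675,257), tip to the left at (545,250), and the gate to the left with its front facing the blade. Next I'll move to a wrist overview.

```bash
python3 -m creep '37 -65 13 0 0 -84;37 -65 13 0 0 -84;37 -65 13 0 0 -84;37 -65 13 0 0 -84;37 -65 13 0 0 -84;37 -65 13 0 0 -84;37 -65 13 0 0 -84;37 -65 13 0 0 -84;37 -65 13 0 0 -84;37 -65 13 0 0 -84;37 -65 13 0 0 -84;37 -65 13 0 0 -84'
python3 - <<'E'
from h import *
import pickle
st=observe();print(st["eef_pos"],st["ee_rot"],st["joint_pos"],st["joint_velocities"])
im=capture("wrist");cv2.imwrite("pics/w1.png",im[:,:,::-1]);pickle.dump(st,open("w1.pkl","wb"))
E
```

```text
t: 1.6
eef_pos: [0.5244, 0.0119, 0.3473]
ee_rot: [3.142, -0.0, 1.438]
ft_force: [0.9, 1.0, 0.2]
width: 1.002
finger_force: 0.0
[0.52444475 0.01192103 0.34734935] [ 3.14152666e+00 -9.32262603e-05  1.43846204e+00] [-2.59520689e-02 -2.15930634e-01  1.55524297e+00  8.80386670e-05
  1.80220480e+00  1.06402411e-01] [-8.46006066e-01  4.87635449e-01 -5.33796566e-01 -3.16054866e-04
  4.85996957e-02 -8.42659599e-01]
```

View pics/w1.png

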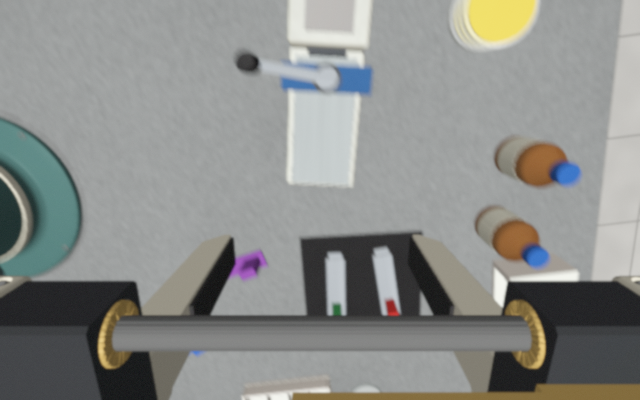

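The wrist view shows the gate with its bridge at (326,79), knob at (248,62) and bed at (288-360, 90-187). The green blade is at (335,285), with its handle partly hidden by the gripper. The arm was still moving, so I'll settle and measure again.

```bash
python3 -m creep '0 0 0 0 0 0;0 0 0 0 0 0' | head -2
cat > gate.py <<'E'
from h import *
import sys
st=observe();im=capture("wrist");cv2.imwrite(f"pics/{sys.argv[1]}.png",im[:,:,::-1]);h=hsv(im);c=cam("wrist",st)
print(st["eef_pos"],st["ee_rot"])
b=cv2.inRange(h,(100,120,60),(118,255,255)); b[:, :200]=0;b[:,450:]=0;b[200:]=0
ys,xs=np.nonzero(b);P=onz(c,np.c_[xs,ys],.118)[:,:2].astype(np.float32)
print("beam",cv2.minAreaRect(P))
# white base outline front/sides
print(h[140,322],h[140,290],h[140,270],h[60,330])
E
python3 gate.py w2
python3 - <<'E'
from h import *
im=cv2.imread("pics/w2.png")
cv2.imwrite("pics/c2.png",cv2.resize(im[0:340,200:440],None,fx=2.4,fy=1.75,interpolation=cv2.INTER_CUBIC))
E
```

```text
t: 1.9
eef_pos: [0.5235, 0.0147, 0.3468]
[0.52351744 0.014724   0.34678002] [-3.14113224e+00 -1.94331419e-04  1.43925130e+00]
beam ((0.5405076742172241, 0.1072816550731659), (0.027391642332077026, 0.09715309739112854), 79.12068939208984)
[ 95   8 204] [ 34   8 234] [ 80   5 161] [ 90   7 206]
```

View pics/c2.png

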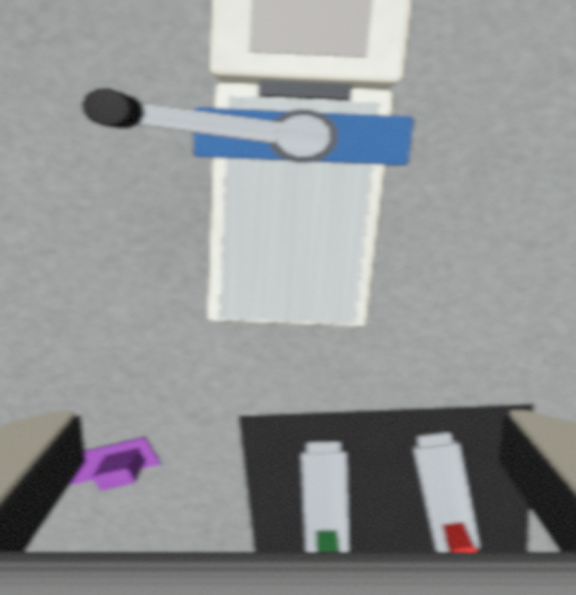

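The crop shows the gate straight on: the bed is clear, the lever points left (open), and the green blade is nearly parallel to the gate, with its tip at about (335,253). Next I'll measure the bed edges, pivot, knob and blade.

```bash
cat > m2.py <<'E'
from h import *
im=cv2.imread("pics/w2.png")[:,:,::-1].copy();h=hsv(im);H,S,V=cv2.split(h)
st=dict(eef_pos=np.array([0.52351744,0.014724,0.34678002]),ee_rot=np.array([-3.14113224,-1.94331419e-04,1.43925130]));c=cam("wrist",st)
L=[];Rr=[]
for r in range(100,180,2):
    row=(H[r]>70)&(V[r]>185)&(S[r]>4); x=np.nonzero(row[270:380])[0]+270; L.append((x[0]-.5,r));Rr.append((x[-1]+.5,r))
PL=onz(c,L,.025);PR=onz(c,Rr,.025);mid=(PL+PR)/2
print("bed width",np.linalg.norm((PR-PL)[:,:2],axis=1).mean())
for n,P in(("L",PL),("R",PR),("mid",mid)):
    vx,vy,x0,y0=cv2.fitLine(P[:,:2].astype(np.float32),cv2.DIST_HUBER,0,.001,.001).ravel(); s=np.sign(vy)
    print(n,np.degrees(np.arctan2(s*vy,s*vx)),x0,y0)
# front end of the bed in pixel column
for col in(310,322,335):
    v=V[170:200,col].astype(int);k=np.argmin(np.diff(v));print("front",col,170+k,onz(c,(col,170.5+k),.025)[0])
k=cv2.inRange(h,(0,0,0),(180,255,60));k[:,:220]=0;k[100:]=0;k[:,275:]=0
for b,s in blobs(k,30): print("knob",b,s,onz(c,b,.149)[0])
m=((V>150)).astype(np.uint8);m[:245]=0;m[312:]=0;m[:,:318]=0;m[:,362:]=0
for b,s in blobs(m,100):print("strip",b,s)
Q=[]
for r in range(262,305,2):
    x=np.nonzero(m[r])[0];Q.append(((x[0]+x[-1])/2,r,x[-1]-x[0]+1))
Q=np.array(Q);print(Q[::5]);P=onz(c,Q[:,:2],.007);vx,vy,x0,y0=cv2.fitLine(P[:,:2].astype(np.float32),cv2.DIST_HUBER,0,.001,.001).ravel();s=np.sign(vy)
print("blade axis",np.degrees(np.arctan2(s*vy,s*vx)),x0,y0)
ys,xs=np.nonzero(m);print("tip",ys.min(),onz(c,(xs[ys==ys.min()].mean(),ys.min()),.007))
E
python3 m2.py
```

```text
bed width 0.0822944510502289
L 79.23191 0.48516732 0.03662571
R 79.28117 0.5662633 0.022966824
mid 79.29224 0.52706224 0.03687218
front 310 184 [ 0.49969619 -0.03514665  0.025     ]
front 322 184 [ 0.51728965 -0.03749234  0.025     ]
front 335 184 [ 0.53634792 -0.04003333  0.025     ]
knob [252.59230769  64.6       ] [243  54  16  18 130] [0.46946335 0.12833854 0.149     ]
strip [334.98854167 280.64166667] [326 253  19  59 960]
[[334.5 262.   18. ]
 [334.5 272.   18. ]
 [335.5 282.   18. ]
 [335.5 292.   18. ]
 [335.5 302.   18. ]]
blade axis 84.71821 0.5157873 -0.21472591
tip 253 [[ 0.52159635 -0.16012064  0.007     ]]
```

```bash
python3 -m creep '-1.1 -28 -22 0 0 2.3;-1.1 -28 -22 0 0 2.3;-1.1 -28 -22 0 0 2.3;-1.1 -28 -22 0 0 2.3;-1.1 -28 -22 0 0 2.3;-1.1 -28 -22 0 0 2.3;-1.1 -28 -22 0 0 2.3;-1.1 -28 -22 0 0 2.3;-1.1 -28 -22 0 0 2.3'
python3 - <<'E'
from h import *
st=observe();im=capture("wrist");cv2.imwrite("pics/w3.png",im[:,:,::-1]);h=hsv(im);c=cam("wrist",st)
print(st["eef_pos"],np.degrees(st["ee_rot"]))
g=cv2.inRange(h,(45,100,40),(75,255,255))
for b,s in blobs(g,50): print("green",b,s,onz(c,b,.03)[0],onz(c,b,.049)[0])
print(proj(c,[[.512,-.265,.049],[.5216,-.16,.005]]))
V=h[:,:,2]
for r in range(150,340,20):
    x=np.nonzero((V[r,250:400]>140))[0]+250
    if len(x):print(r,x[0],x[-1],onz(c,((x[0]+x[-1])/2,r),.007)[0])
E
```

```text
t: 3.08
eef_pos: [0.5136, -0.2649, 0.1284]
ee_rot: [3.14, 0.001, 1.481]
ft_force: [1.0, -0.1, -0.3]
width: 1.002
finger_force: 0.0
[ 0.51357989 -0.26491145  0.12835394] [1.79906716e+02 3.83173970e-02 8.48300991e+01]
green [318.18091698 198.0582404 ] [308 176  22  43 807] [ 0.5109521  -0.26714127  0.03      ] [ 0.51166842 -0.26110427  0.049     ]
[[319.10250362 202.90869999]
 [319.08703685  58.2200201 ]]
150 250 337 [ 0.49333437 -0.2301083   0.007     ]
170 250 336 [ 0.49091256 -0.24725447  0.007     ]
190 250 336 [ 0.48883925 -0.26505774  0.007     ]
210 250 329 [ 0.4835846  -0.28322727  0.007     ]
230 250 261 [ 0.45057222 -0.29953235  0.007     ]
250 250 399 [ 0.51116088 -0.32520982  0.007     ]
270 250 399 [ 0.50931916 -0.34590791  0.007     ]
290 250 399 [ 0.50740459 -0.36742462  0.007     ]
310 250 399 [ 0.50541278 -0.38980951  0.007     ]
```

View pics/w3.png

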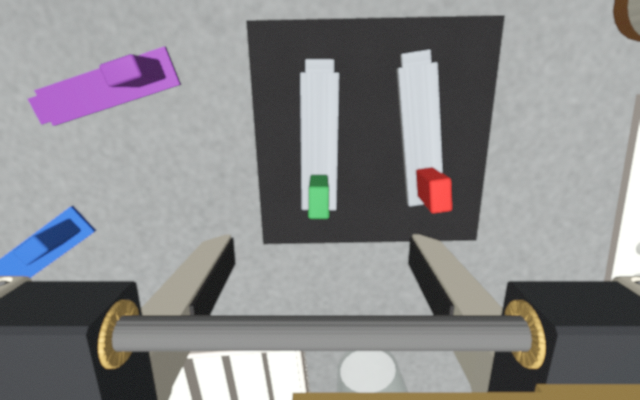

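The wrist view shows the green handle at (318,197) centred between the fingers, with the strip straight ahead and its tip at (320,59). I'll descend and grip.

```bash
python3 -m creep '-0.2 0 -11.1 0 0 0;-0.2 0 -11.1 0 0 0;-0.2 0 -11.1 0 0 0;-0.2 0 -11.1 0 0 0'; python3 -m creep '0 0 0 0 0 0;0 0 0 0 0 0;0 0 0 0 0 0;0 0 0 0 0 0;0 0 0 0 0 0;0 0 0 0 0 0' 0
```

```text
t: 3.62
eef_pos: [0.512, -0.2663, 0.0186]
ee_rot: [3.139, 0.001, 1.479]
ft_force: [0.4, 0.0, 0.9]
width: 1.002
finger_force: 0.0
t: 4.38
eef_pos: [0.5109, -0.266, 0.016]
ee_rot: [-3.142, -0.0, 1.479]
ft_force: [0.5, 1.1, 0.3]
width: 0.405
finger_force: 0.0
```

```bash
python3 -m creep '0 0 0 0 0 0;0 0 0 0 0 0;0 0 0 0 0 0;0 0 0 0 0 0;0 0 0 0 0 0' 0;  python3 -m creep '0 0 7 0 0 0;0 0 7 0 0 0;0 0 7 0 0 0;0 0 7 0 0 0'
python3 - <<'E'
from h import *
st=observe();im=capture("wrist");cv2.imwrite("pics/w4.png",im[:,:,::-1]);h=hsv(im);c=cam("wrist",st)
print(st["eef_pos"],np.degrees(st["ee_rot"]),st["ft_force"],st["width"])
print(proj(c,[[.512+.0097,-.265+.1045,.075]]))
E
```

```text
t: 5.0
eef_pos: [0.5109, -0.266, 0.016]
ee_rot: [-3.142, -0.0, 1.479]
ft_force: [0.1, -0.8, -1.0]
width: 0.171
finger_force: 30.0
t: 5.5
eef_pos: [0.5103, -0.2656, 0.0844]
ee_rot: [-3.14, -0.001, 1.479]
ft_force: [-0.7, 0.6, -0.4]
width: 0.169
finger_force: 30.0
[ 0.51027405 -0.26564702  0.08441571] [-1.79886999e+02 -5.28096331e-02  8.47319785e+01] [-0.69634436  0.58153878 -0.3860974 ] 0.16864123161179542
[[324.70855813  36.06013074]]
```

```bash
python3 -m creep '0.6 24.4 -2 0 0 -5.5;0.6 24.4 -2 0 0 -5.5;0.6 24.4 -2 0 0 -5.5;0.6 24.4 -2 0 0 -5.5;0.6 24.4 -2 0 0 -5.5;0.6 24.4 -2 0 0 -5.5;0.6 24.4 -2 0 0 -5.5;0.6 24.4 -2 0 0 -5.5'
python3 - <<'E'
from h import *
st=observe();im=capture("wrist");cv2.imwrite("pics/w5.png",im[:,:,::-1]);h=hsv(im);c=cam("wrist",st)
print(st["eef_pos"],np.degrees(st["ee_rot"]),st["ft_force"])
u=np.array([.1865,.9825])
t=st["eef_pos"][:2]+.001*u
print(proj(c,[[*(t+.105*u),st["eef_pos"][2]-.009]]))
b=cv2.inRange(h,(100,120,60),(118,255,255));
for q,s in blobs(b,300): print(q,s,onz(c,q,.118))
E
```

```text
t: 6.55
eef_pos: [0.5169, -0.023, 0.066]
ee_rot: [-3.141, 0.0, 1.381]
ft_force: [-0.5, -0.1, -1.2]
width: 0.172
finger_force: 30.0
[ 0.51689842 -0.02301545  0.06599017] [-1.79990868e+02  6.17127203e-03  7.91413924e+01] [-0.52156429 -0.1496894  -1.15329276]
[[320.47330452  35.32078203]]
[244.87232219   8.94944302] [ 205    0   70   22 1167] [[0.51448829 0.08415577 0.118     ]]
[391.50525394   8.93870403] [ 363    0   68   22 1142] [[0.55739235 0.07586803 0.118     ]]
```

View pics/w5.png

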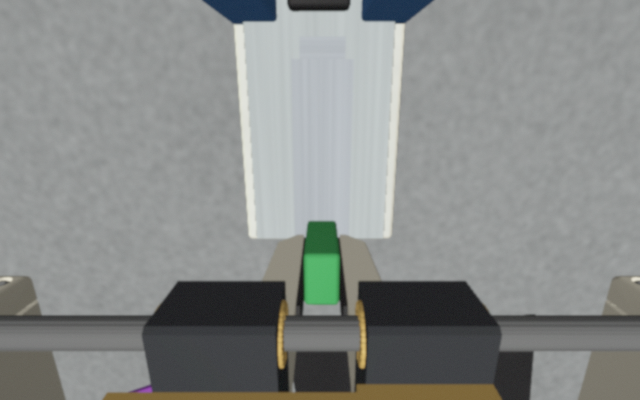

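The blade is straight and centred over the bed, with its tip at (322,38), the bridge columns at columns 275 and 363 and the shoe between them. I'll lower it now.

```bash
python3 -m creep '0 0 -2.6 0 0 0;0 0 -2.7 0 0 0;0 0 -2.75 0 0 0;0 0 -2.75 0 0 0'; for i in 1 2; do python3 -m creep '0 0 -0.05 0 0 0;0 0 -0.05 0 0 0' | grep -E "pos|force"; done
```

```text
t: 7.1
eef_pos: [0.5169, -0.0221, 0.0389]
ee_rot: [3.142, -0.0, 1.383]
ft_force: [-0.2, 0.5, -0.7]
width: 0.17
finger_force: 30.0
eef_pos: [0.5169, -0.022, 0.0382]
ft_force: [-0.1, -0.3, -0.6]
finger_force: 30.0
eef_pos: [0.517, -0.022, 0.0376]
ft_force: [-0.3, -0.1, -0.2]
finger_force: 30.0
```

```bash
python3 -m creep '0 0 -0.05 0 0 0;0 0 -0.05 0 0 0' | grep -E "pos|ft"; python3 -m creep '0.19 0.98 0 0 0 0;0.37 1.96 0 0 0 0;0.56 2.95 0 0 0 0;0.75 3.93 0 0 0 0;0.93 4.91 0 0 0 0;0.93 4.91 0 0 0 0'; for i in 1 2 3; do python3 -m creep '0.03 0.15 0 0 0 0;0.03 0.15 0 0 0 0'| grep -E "pos|ft"; done
```

```text
eef_pos: [0.517, -0.022, 0.0376]
ft_force: [-4.3, 1.2, 6.8]
t: 8.6
eef_pos: [0.5268, 0.0283, 0.0376]
ee_rot: [3.141, -0.001, 1.384]
ft_force: [1.5, 3.7, 5.8]
width: 0.173
finger_force: 30.0
eef_pos: [0.5269, 0.029, 0.0376]
ft_force: [0.2, -1.1, 5.0]
eef_pos: [0.5272, 0.0304, 0.0376]
ft_force: [-0.5, -2.5, 6.6]
eef_pos: [0.5275, 0.0319, 0.0376]
ft_force: [-1.1, -2.8, 5.6]
```

```bash
python3 -m creep '0 0 0.05 0 0 0;0.02 0.1 0.05 0 0 0'| grep -E "pos|ft"; for i in 1 2 3 4; do python3 -m creep '0.02 0.1 0 0 0 0;0.02 0.1 0 0 0 0'| grep -E "pos|ft"; done
```

```text
eef_pos: [0.5273, 0.0328, 0.0376]
ft_force: [-1.5, -4.3, 2.7]
eef_pos: [0.5274, 0.0328, 0.0376]
ft_force: [-2.0, -9.7, 5.5]
eef_pos: [0.5276, 0.033, 0.0378]
ft_force: [-4.0, -18.3, 7.0]
eef_pos: [0.5277, 0.0332, 0.0379]
ft_force: [-6.2, -25.8, 9.9]
eef_pos: [0.5279, 0.0335, 0.0381]
ft_force: [-7.4, -31.5, 10.8]
```

Home contact is at TCP (0.5275, 0.033). I'll back the push off, release and lift for a look at the knob.

```bash
python3 -m creep '-0.07 -0.35 0 0 0 0;-0.07 -0.35 0 0 0 0;-0.07 -0.35 0 0 0 0'; python3 -m creep '0 0 0 0 0 0;0 0 0 0 0 0;0 0 0 0 0 0;0 0 0 0 0 0;0 0 0 0 0 0' 0.5;  python3 -m creep '0 0 6 0 0 0;0 0 10 0 0 0;-2 -2 20 0 0 10;-3 -4 23 0 0 20;-3 -4 23 0 0 22;-3 -4 23 0 0 22;-3 -4 23 0 0 22'
python3 - <<'E'
from h import *
st=observe();im=capture("wrist");cv2.imwrite("pics/w6.png",im[:,:,::-1]);h=hsv(im);c=cam("wrist",st)
print(st["eef_pos"],np.degrees(st["ee_rot"]),st["ft_force"])
k=cv2.inRange(h,(0,0,0),(180,255,50));k[220:]=0
for b,s in blobs(k,80): print("dark",b,s,onz(c,b,.149)[0])
print(proj(c,[[.4619,.122,.165],[.4619,.122,.129]]))
E
```

```text
t: 10.98
eef_pos: [0.5274, 0.0331, 0.0376]
ee_rot: [3.142, 0.0, 1.383]
ft_force: [-0.7, -4.4, 2.7]
width: 0.169
finger_force: 30.0
t: 11.6
eef_pos: [0.5274, 0.0331, 0.0376]
ee_rot: [-3.142, -0.0, 1.383]
ft_force: [0.1, 0.4, -0.4]
width: 0.501
finger_force: 0.0
t: 12.48
eef_pos: [0.4973, -0.0067, 0.2663]
ee_rot: [-3.14, -0.001, 1.766]
ft_force: [-0.3, 0.4, -0.0]
width: 0.503
finger_force: 0.0
[ 0.49726643 -0.00665072  0.266263  ] [-1.79912787e+02 -2.89226379e-02  1.01182285e+02] [-0.29706259  0.37170332 -0.02441714]
dark [315.01714286  15.60571429] [304   7  22  16 175] [0.46639374 0.12434606 0.149     ]
[[307.6601133   13.16343476]
 [309.46670776  22.74537206]]
```

View pics/w6.png

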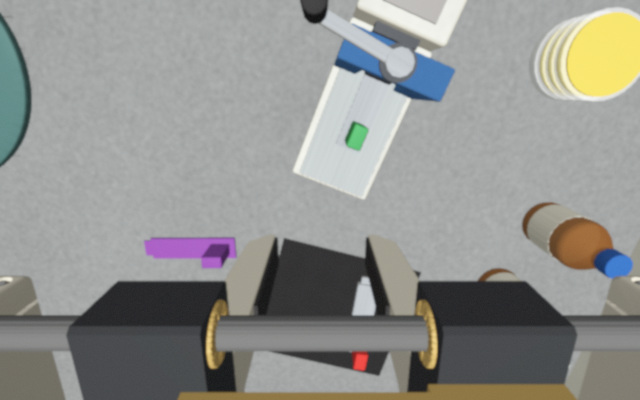

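The blade lies in the gate with its handle at (357,136). The lever is still open, with its knob at (315,10). I'll go to the knob now.

```bash
python3 -m creep '-3.4 13 -6.7 0 0 21.8;-3.4 13 -6.7 0 0 21.8;-3.4 13 -6.7 0 0 21.8;-3.4 13 -6.7 0 0 21.8;-3.4 13 -9 0 0 21.8;-3.4 13 -13.3 0 0 21.8;-3.4 13 -13.3 0 0 21.8;-3.4 13 -13.3 0 0 21.8';  python3 -m creep '0 0 0 0 0 0;0 0 0 0 0 0;0 0 0 0 0 0;0 0 0 0 0 0;0 0 0 0 0 0' 0
```

```text
t: 13.52
eef_pos: [0.4638, 0.1227, 0.1357]
ee_rot: [3.141, 0.0, 2.146]
ft_force: [0.7, 0.2, -0.1]
width: 0.5
finger_force: 0.0
t: 14.15
eef_pos: [0.4649, 0.1231, 0.1354]
ee_rot: [3.138, 0.002, 2.147]
ft_force: [13.7, -0.7, -2.5]
width: 0.213
finger_force: 30.0
```

```bash
python3 -m creep '0.22 1.15 0 0 0 0;0.7 2.25 0 0 0 0;1.34 3.26 0 0 0 0;2.13 4.17 0 0 0 0;3.04 4.95 0 0 0 0;4.05 5.58 0 0 0 0;4.05 5.58 0 0 0 0;4.05 5.58 0 0 0 0'
```

```text
t: 15.15
eef_pos: [0.504, 0.1793, 0.1349]
ee_rot: [3.141, -0.0, 2.148]
ft_force: [0.6, 5.0, 0.2]
width: 0.212
finger_force: 30.0
```

```bash
python3 -m creep '0 0 0 0 0 0;0 0 0 0 0 0;0 0 0 0 0 0;0 0 6 0 0 0;1 -6 8 0 0 -10;2.35 -12 8 0 0 -20;2.35 -14.6 4 0 0 -31;2.35 -14.6 -2 0 0 -42;2.35 -14.6 -6 0 0 -43.8;2.35 -14.6 -9.65 0 0 -43.8;2.35 -14.6 -9.65 0 0 -43.8;2.35 -14.6 -9.65 0 0 -43.8' 0.5; python3 -m creep '0 0 0 0 0 0;0 0 0 0 0 0;0 0 0 0 0 0;0 0 0 0 0 0;0 0 0 0 0 0' 0
```

```text
t: 16.65
eef_pos: [0.5281, 0.0329, 0.0397]
ee_rot: [3.14, -0.0, 1.383]
ft_force: [0.6, -0.2, -0.7]
width: 0.501
finger_force: 0.0
t: 17.27
eef_pos: [0.5275, 0.0329, 0.0384]
ee_rot: [3.141, -0.0, 1.383]
ft_force: [-1.9, -0.1, 5.0]
width: 0.169
finger_force: 30.0
```

```bash
for i in 1 2 3 4 5; do python3 -m creep '-0.02 -0.1 0 0 0 0;-0.04 -0.2 0 0 0 0'| grep -E "pos|ft"; done; for i in 1 2 3 4 ; do python3 -m creep '0.02 0.1 0 0 0 0;0.04 0.2 0 0 0 0'| grep -E "pos|ft"; done
```

```text
eef_pos: [0.5274, 0.0322, 0.0384]
ft_force: [1.9, 15.2, 3.5]
eef_pos: [0.5271, 0.0303, 0.0384]
ft_force: [3.1, 14.3, 2.0]
eef_pos: [0.5266, 0.0283, 0.0384]
ft_force: [2.3, 14.9, 2.8]
eef_pos: [0.5263, 0.0263, 0.0384]
ft_force: [2.9, 14.2, 2.4]
eef_pos: [0.5259, 0.0243, 0.0384]
ft_force: [3.1, 13.9, 3.2]
eef_pos: [0.5259, 0.0244, 0.0384]
ft_force: [-2.9, -9.0, 7.1]
eef_pos: [0.5262, 0.0251, 0.0385]
ft_force: [-4.4, -17.6, 8.7]
eef_pos: [0.5267, 0.027, 0.0385]
ft_force: [-3.8, -17.0, 8.4]
eef_pos: [0.5271, 0.0291, 0.0385]
ft_force: [-3.9, -17.1, 7.0]
```

Net drag is about 13 N after allowing for the tool's own downward press, so the lever needs about 0.22 rad of opening.

```bash
python3 -m creep '0 0 0 0 0 0;0 0 0 0 0 0;0 0 0 0 0 0;0 0 6 0 0 0;0 2 12 0 0 10;-1 8 16.5 0 0 20;-2.31 14 16.5 0 0 31;-2.31 14.8 14 0 0 42;-2.31 14.8 9.66 0 0 43.8;-2.31 14.8 9.66 0 0 43.8;-2.31 14.8 9.66 0 0 43.8' 0.5; python3 -m creep '0 0 0 0 0 0;0 0 0 0 0 0;0 0 0 0 0 0;0 0 0 0 0 0' 0; python3 -m creep '-0.35 -0.2 0 0 0 0;-0.75 -0.45 0 0 0 0;-1.1 -0.71 0 0 0 0;-1.48 -1 0 0 0 0;-1.48 -1 0 0 0 0;-1.48 -1 0 0 0 0'
```

```text
t: 20.9
eef_pos: [0.5044, 0.1788, 0.1362]
ee_rot: [3.141, 0.0, 2.146]
ft_force: [0.0, -0.4, -0.2]
width: 0.499
finger_force: 0.0
t: 21.4
eef_pos: [0.5041, 0.1789, 0.1351]
ee_rot: [3.141, 0.0, 2.147]
ft_force: [-0.3, -0.5, 3.5]
width: 0.209
finger_force: 30.0
t: 22.15
eef_pos: [0.4888, 0.1697, 0.1351]
ee_rot: [3.141, -0.001, 2.148]
ft_force: [-3.1, 6.6, 4.5]
width: 0.207
finger_force: 30.0
```

```bash
python3 -m creep '0 0 0 0 0 0;0 0 0 0 0 0;0 0 0 0 0 0;0 0 6 0 0 0;1 -6 8 0 0 -10;3 -12 8 0 0 -20;3.79 -13.8 4 0 0 -31;3.79 -13.8 -2 0 0 -42;3.79 -13.8 -6 0 0 -43.8;3.79 -13.8 -9.55 0 0 -43.8;3.79 -13.8 -9.55 0 0 -43.8;3.79 -13.8 -9.55 0 0 -43.8' 0.5; python3 -m creep '0 0 0 0 0 0;0 0 0 0 0 0;0 0 0 0 0 0;0 0 0 0 0 0;0 0 0 0 0 0' 0;for i in 1 2 3 4 5; do python3 -m creep '-0.02 -0.1 0 0 0 0;-0.04 -0.2 0 0 0 0'| grep -E "pos|ft"; done; for i in 1 2 3 4 ; do python3 -m creep '0.02 0.1 0 0 0 0;0.04 0.2 0 0 0 0'| grep -E "pos|ft"; done
```

```text
t: 23.65
eef_pos: [0.5277, 0.0309, 0.0408]
ee_rot: [3.14, -0.0, 1.383]
ft_force: [0.8, -0.6, 0.1]
width: 0.499
finger_force: 0.0
t: 24.28
eef_pos: [0.5272, 0.0309, 0.0395]
ee_rot: [3.141, -0.0, 1.383]
ft_force: [-0.9, 1.0, 4.1]
width: 0.17
finger_force: 30.0
eef_pos: [0.527, 0.0296, 0.0395]
ft_force: [2.3, 7.5, 2.8]
eef_pos: [0.5265, 0.0276, 0.0395]
ft_force: [1.4, 7.3, 3.3]
eef_pos: [0.5261, 0.0256, 0.0395]
ft_force: [2.3, 7.7, 4.2]
eef_pos: [0.5257, 0.0236, 0.0395]
ft_force: [1.5, 8.4, 4.1]
eef_pos: [0.5253, 0.0216, 0.0395]
ft_force: [2.2, 7.9, 3.6]
eef_pos: [0.5255, 0.022, 0.0395]
ft_force: [-2.2, -9.9, 5.3]
eef_pos: [0.5259, 0.0239, 0.0395]
ft_force: [-1.5, -9.0, 6.4]
eef_pos: [0.5263, 0.0259, 0.0395]
ft_force: [-1.9, -8.6, 5.9]
eef_pos: [0.5267, 0.0279, 0.0395]
ft_force: [-1.4, -9.6, 5.8]
```

```bash
python3 -m creep '0 0 0.06 0 0 0;0 0 0.06 0 0 0'| grep -E "pos|ft";  for i in 1 2 3 4 5; do python3 -m creep '-0.02 -0.1 0 0 0 0;-0.04 -0.2 0 0 0 0'| grep -E "pos|ft"; done; for i in 1 2 3 4 5 ; do python3 -m creep '0.02 0.1 0 0 0 0;0.04 0.2 0 0 0 0'| grep -E "pos|ft"; done
```

```text
eef_pos: [0.5265, 0.0281, 0.0396]
ft_force: [-0.1, -5.8, 1.4]
eef_pos: [0.5261, 0.0272, 0.0395]
ft_force: [1.6, 5.1, -2.3]
eef_pos: [0.5256, 0.025, 0.0396]
ft_force: [1.0, 4.3, -3.4]
eef_pos: [0.5252, 0.0228, 0.0396]
ft_force: [-0.0, 2.9, -5.0]
eef_pos: [0.5249, 0.0208, 0.0397]
ft_force: [0.9, 3.1, -5.3]
eef_pos: [0.5245, 0.0188, 0.0397]
ft_force: [1.6, 2.3, -5.2]
eef_pos: [0.525, 0.0204, 0.0398]
ft_force: [-0.8, -4.0, -3.1]
eef_pos: [0.5254, 0.0228, 0.0398]
ft_force: [-1.8, -4.0, -3.9]
eef_pos: [0.5258, 0.025, 0.0397]
ft_force: [-0.4, -4.4, -2.6]
eef_pos: [0.5262, 0.027, 0.0398]
ft_force: [-1.1, -3.9, -2.7]
eef_pos: [0.5266, 0.029, 0.0398]
ft_force: [-0.4, -4.1, -3.9]
```

```bash
python3 -m creep '0 0 0 0 0 0;0 0 0 0 0 0;0 0 0 0 0 0;0 0 6 0 0 0;0 2 12 0 0 10;-1 8 16.5 0 0 20;-3.7 14 16.5 0 0 31;-3.77 14.05 14 0 0 42;-3.77 14.05 9.5 0 0 43.8;-3.77 14.05 9.5 0 0 43.8;-3.77 14.05 9.5 0 0 43.8;-3.77 14.05 9.5 0 0 43.8' 0.5; python3 -m creep '0 0 0 0 0 0;0 0 0 0 0 0;0 0 0 0 0 0;0 0 0 0 0 0' 0; python3 -m creep '-0.08 -0.07 0 0 0 0;-0.18 -0.15 0 0 0 0;-0.18 -0.15 0 0 0 0;-0.18 -0.15 0 0 0 0'
```

```text
t: 30.78
eef_pos: [0.4897, 0.1694, 0.1367]
ee_rot: [3.139, 0.001, 2.146]
ft_force: [0.3, -0.3, -0.4]
width: 0.497
finger_force: 0.0
t: 31.28
eef_pos: [0.489, 0.1694, 0.1349]
ee_rot: [3.141, 0.0, 2.147]
ft_force: [-0.8, -0.4, 0.5]
width: 0.209
finger_force: 30.0
t: 31.78
eef_pos: [0.4875, 0.1681, 0.1349]
ee_rot: [3.14, 0.0, 2.148]
ft_force: [5.0, 3.6, -1.2]
width: 0.206
finger_force: 30.0
```

```bash
python3 -m creep '0 0 0 0 0 0;0 0 0 0 0 0;0 0 0 0 0 0;0 0 6 0 0 0;1 -6 8 0 0 -10;3 -12 8 0 0 -20;3.95 -13.88 4 0 0 -31;3.95 -13.88 -2 0 0 -42;3.95 -13.88 -6 0 0 -43.8;3.95 -13.88 -9.52 0 0 -43.8;3.95 -13.88 -9.52 0 0 -43.8;3.95 -13.88 -9.52 0 0 -43.8' 0.5; python3 -m creep '0 0 0 0 0 0;0 0 0 0 0 0;0 0 0 0 0 0;0 0 0 0 0 0;0 0 0 0 0 0' 0;for i in 1 2 3 4 5; do python3 -m creep '-0.02 -0.1 0 0 0 0;-0.04 -0.2 0 0 0 0'| grep -E "pos|ft"; done; for i in 1 2 3 4 5; do python3 -m creep '0.02 0.1 0 0 0 0;0.04 0.2 0 0 0 0'| grep -E "pos|ft"; done
```

```text
t: 33.28
eef_pos: [0.5273, 0.0291, 0.0412]
ee_rot: [3.14, -0.0, 1.383]
ft_force: [0.4, -0.4, 0.8]
width: 0.497
finger_force: 0.0
t: 33.9
eef_pos: [0.5267, 0.0291, 0.0399]
ee_rot: [3.141, -0.0, 1.383]
ft_force: [-1.8, -0.2, 3.7]
width: 0.17
finger_force: 30.0
eef_pos: [0.5265, 0.0277, 0.0399]
ft_force: [0.7, 6.7, 2.6]
eef_pos: [0.5261, 0.0257, 0.0399]
ft_force: [1.9, 7.3, 3.5]
eef_pos: [0.5257, 0.0237, 0.0399]
ft_force: [0.7, 6.6, 3.8]
eef_pos: [0.5253, 0.0217, 0.0399]
ft_force: [1.8, 7.4, 3.6]
eef_pos: [0.5249, 0.0197, 0.0399]
ft_force: [1.7, 7.0, 4.1]
eef_pos: [0.5251, 0.0203, 0.0399]
ft_force: [-1.6, -8.3, 5.8]
eef_pos: [0.5255, 0.0222, 0.0399]
ft_force: [-1.7, -7.7, 5.9]
eef_pos: [0.5259, 0.0242, 0.0399]
ft_force: [-1.2, -7.8, 5.9]
eef_pos: [0.5264, 0.0262, 0.0399]
ft_force: [-1.6, -7.9, 5.9]
eef_pos: [0.5267, 0.0282, 0.0399]
ft_force: [-1.4, -7.9, 5.3]
```

Drag now averages about 5 N in and out. I'll push the blade home.

```bash
for i in 1 2 3 4 5; do python3 -m creep '0.02 0.1 0 0 0 0;0.03 0.15 0 0 0 0'| grep -E "pos|ft"; done
```

```text
eef_pos: [0.527, 0.0297, 0.0399]
ft_force: [-1.4, -8.7, 5.7]
eef_pos: [0.5273, 0.0312, 0.0399]
ft_force: [-1.4, -8.4, 6.6]
eef_pos: [0.5276, 0.0327, 0.0399]
ft_force: [-0.5, -8.0, 5.3]
eef_pos: [0.5279, 0.0342, 0.0399]
ft_force: [-1.2, -8.4, 6.1]
eef_pos: [0.5281, 0.0351, 0.0399]
ft_force: [-3.2, -16.6, 7.6]
```

```bash
python3 -m creep '0.01 0.05 0 0 0 0;0.02 0.1 0 0 0 0;0.02 0.1 0 0 0 0'| grep -E "pos|ft"; python3 -m creep '-0.03 -0.15 0 0 0 0;-0.04 -0.2 0 0 0 0;-0.04 -0.2 0 0 0 0'| grep -E "pos|ft"; python3 -m creep '0 0 0 0 0 0;0 0 0 0 0 0;0 0 0 0 0 0;0 0 0 0 0 0' 0.5|grep -E "pos|ft|wid"; python3 -m creep '0 0 6 0 0 0;0 0 11 0 0 0;-2 -2 17 0 0 10;-3 -6 23 0 0 20;-3 -8 26 0 0 22;-3 -8 26 0 0 22;-3 -8 26 0 0 22'
python3 - <<'E'
from h import *
st=observe();im=capture("wrist");cv2.imwrite("pics/w7.png",im[:,:,::-1])
c=cam("wrist",st);g=cv2.inRange(hsv(im),(45,100,40),(75,255,255))
for b,s in blobs(g,50): print(b,onz(c,b,.06)[0], "want",np.array([.5415,.1077])-.075*np.array([.1865,.9825]))
E
```

```text
eef_pos: [0.5283, 0.0353, 0.04]
ft_force: [-5.1, -21.0, 8.1]
eef_pos: [0.5282, 0.0352, 0.0399]
ft_force: [1.0, -6.0, 5.9]
eef_pos: [0.5278, 0.0357, 0.0395]
ft_force: [-0.8, 0.2, -0.2]
width: 0.497
t: 39.78
eef_pos: [0.4978, -0.0442, 0.2986]
ee_rot: [-3.141, -0.0, 1.766]
ft_force: [-0.0, 0.0, -0.5]
width: 0.5
finger_force: 0.0
[360.46601942  99.63430421] [0.5275191  0.03373248 0.06      ] want [0.5275125 0.0340125]
```

View pics/w7.png

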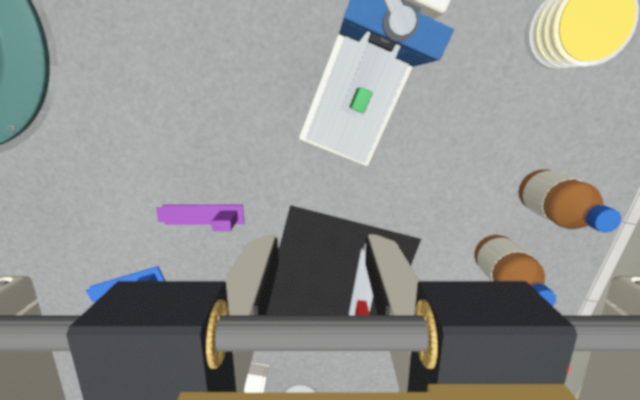

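The blade sits straight in the gate with its handle at (360,100). That puts it within 0.3 mm of the home position, and the robot is clear, so I'm handing in.

```bash
python3 -c "
from rig import *
print(close_job())"
```

```text
the job is handed in; nothing more can be done
None
```

The thin green-handled blade is nipped under the shoe at about 5 N of drag (averaged over 10 mm draws out and back in). It is pushed home against the end stop and released, and the job was handed in at about 40 s.

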